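Snap the tablet into its desk holder

TASK

The tablet is lying loose on its desk holder. Draw it down so that its lower long edge is home under the lip of the fixed ledge, and press its upper long edge down into the sprung jaw until the jaw snaps back over it and the tablet lies flat, square and about centred in the holder. Leave the other things on the desk where they are.

Things in the scene. Friction and masses are not known exactly. Their poses are not given: they have to be found in the camera images.
- tray: Head of the tablet holder, a desk stand screwed down (never moves). Origin: middle of the upper face of its rubber-faced spine (125 mm along x, 64 mm along y), 95 mm above the desk. x points up the spine's 8 degree slope, from fixed ledge to sprung jaw; z square out of the face. A spring bridge, 40 mm wide (y), reaches out to x = 115 mm, all of it below the face. Foot 170 x 130 x 10 mm.
- ledge (a point): Fixed ledge at the spine's low end: this point is the foot of its wall, at tray x = -62.5 mm, on the spine's face, mid width; axes as the tray's. Aluminium wall 90 mm wide (y) with a lip that overhangs the spine by 6 mm; lip underside 11 mm, top 14 mm above the spine.
- jaw_lip (a point): Sprung jaw at the spine's high end, slick black plastic, 40 mm wide (y). This point, moving with it, is the tip of its lip, 10 mm above the spine (lip underside 9.5 mm), at tray x = 55 mm when empty; axes as the tray's. Inner wall 4.5 mm farther out; slide block behind, low, to 29 mm out. Above the lip a 45 degree face rises outwards to the crown, 8.5 to 15 mm out from this point and 20 mm above the spine.
- jaw (a joint): Travel (m) of the sprung jaw outwards along tray x: 0 empty, 0.013 at most. Springs push it towards the ledge: 3 N at 0 plus 0.5 N per mm. A tablet edge pressed down on its sloping face parts it to about 0.008, then the lip snaps back over the edge; about 8 to 15 N down on the tablet some 25 mm from that edge does it. Reads about 0.003 with the tablet fully in.
- tablet_center (a point): Centre of the tablet computer, a rigid slab 125 x 200 x 8 mm, 0.3-0.4 kg, black glass up, aluminium back; x across the 125 mm side to the upper edge, y along the 200 mm side, z out of the glass. It starts askew: lower edge on the spine about 10 to 20 mm short of the ledge, underside leaning on the jaw's crown, upper edge sticking out beyond. Fully in: 4 mm above the middle of the spine.
- tablet_upper (a point): Middle of the tablet's upper long edge face (half-way through the 8 mm thickness), the edge that goes into the sprung jaw. Fully in: 4 mm above the spine, at tray x = 62.5 mm.
- tablet_lower (a point): Middle of the tablet's lower long edge face (half-way through the thickness), the edge that goes under the lip of the ledge. Fully in: 4 mm above the spine, at tray x = -62.5 mm.
- big_book: Bystander, to be left alone: closed large book, 250 x 290 x 38 mm; origin at the centre of its underside.
- small_book: Bystander, to be left alone: closed dark book, 170 x 220 x 26 mm; origin at the centre of its underside.
- skillet: Bystander, to be left alone: small cast-iron skillet, 160 mm across, 42 mm high, with handle; origin at the centre of its underside.
- mug: Bystander, to be left alone: white mug, 82 mm across, 95 mm high; origin at the centre of its underside.
- speakerphone: Bystander, to be left alone: white round conference speaker, 160 mm across, 46 mm high; origin at the centre of its underside.
- note_pad: Bystander, to be left alone: pad of sticky notes, 76 x 76 x 15 mm; origin at the centre of its underside.
- stapler: Bystander, to be left alone: black desk stapler, 135 x 36 x 54 mm; origin at the centre of its underside.
Not all that is in view belongs to the job. Of the things that look like the part that bears tablet_center, the middle-sized one is meant.

How it is judged:
At the end, for the whole second after the job is handed in: Tablet flat in the holder: middles of both long edges under 6.5 mm above the spine, lower edge within 4 mm of the ledge wall, square within 0.06 rad, centred within 35 mm along the ledge; jaw closed over the upper edge (1.2 to 5.5 mm) and at rest (z of tablet_upper in the frame of tray between 0.001 and 0.0065 m and z of tablet_lower in the frame of tray between 0.001 and 0.0065 m and x of tablet_lower in the frame of tray below -0.0585 m and y of tablet_center in the frame of tray between -0.035 and 0.035 m and angle between the x axis of tablet_center and the x axis of tray, either way round below 0.06 rad and value of joint jaw between 0.0012 and 0.0055 m and velocity of joint jaw below 0.01 m/s); the robot touches nothing.
It fails at once if another thing on the desk is shifted by more than 30 mm (distance of any of big_book, small_book, skillet, mug, speakerphone, note_pad, stapler from where it was at the start of the episode above 0.03 m).
It also fails if it takes over 35 s, if anything falls off the work surface, if the arm or the gripper's body presses on something with over 40 N, if the wrist force passes 120 N, or if a joint passes its speed limit or range.

ROBOT

A 6-joint arm with a two-finger parallel gripper is mounted at the origin on the work surface. World frame = base frame: x ahead of the robot, y to its left, z up, the work surface at z = 0. Lengths are in m, angles in rad, forces in N, time in s.
With the tool pointing down it reaches from about 0.225 to 0.875 m from the base axis. Payload 3.4 kg.
Tool frame: the origin (TCP) lies on the centre line of the jaws, within the pads' length; the fingertips stand 17 mm ahead of it and the grasp point (between the pads) lies 2 mm behind it (nose_length is the distance from the TCP to the fingertips, in m); z points along the fingers, y is the line along which they close (so a half turn about z gives the same grasp; the last joint's range is limited). The gripper opens to 85 mm and grips with 20 to 120 N. Pads are 22 mm wide; open, the fingers measure 114 mm over their backs; the gripper's body (76 mm by 85 mm) begins 54 mm behind the grasp point. The pads swing forward as they close: fully open they stand 13 mm farther back than shut.
Start: joints at [-1.237, 0.276, 1.505, -0, 1.361, -0.121], TCP at [0.253, -0.517, 0.248] pointing down, gripper open.
Joint ranges: [-2.89, 2.89], [-0.75, 2.08], [0.22, 2.7], [-1.18, 4.32], [0.11, 2.71], [-2.7, 2.7]. Speed limits (rad/s): [2.57, 2.57, 3.14, 3.14, 3.14, 3.14].

INTERFACE

Orientations are given as a unit quaternion [w, x, y, z].
In Python, from rig import get_state, get_image, sign_off, find_in, place_of, nose_length gives the robot as it stands.
- The arm moves only by the tool apply_moves, never from a script. Its argument "deltas" is one flat list of numbers, 5 for each row, row after row: the finger opening in mm, from 0 to 85.4, then the shift along the tool's x, y, z in mm, then the turn about the tool's z in degrees. A call has 1 to 12 rows; each row is the pose to reach, as a shift and turn from the pose commanded when the call began, along the tool's axes at that moment; what a row does not reach only later rows make up. A row lasts 1/12 s, in which the tool goes at most 41.7 mm and 7.16 degrees, less where a joint would pass 70% of its speed; a pose out of reach is approached as far as the arm can. A call with a gripper value outside its range is refused whole. The fingers move at their own pace and stop on an object; "squeeze" is the grip in N (left out, the last holds). Time passes only in rows, so rows that repeat a pose let the fingers close. It gives the time, the measured TCP pose, the force, the opening and the grip force at its end, in the units of the state.
- get_state(): the state, without advancing time (a new reading comes with each control period).
- get_image(name): name is "side" or "top"; returns a dict with "frame" (400x640x3 uint8, red, green, blue), "K" (3x3 intrinsics, pixels), "k1" (the pictures are not rectified: a ray, as slopes to the right and down, at radius r is drawn at 1 + k1 r^2 times it, then the intrinsics apply), "position" and "orientation" of the camera in the world. Camera axes: x right, y down, z forward; pixel columns grow to the right and rows downward; lengths in m; the calibration is good to about 2 mm. A picture is of the moment at which its call begins. There is no depth.
- sign_off(): hands the job in; it is judged then, once.
Trained networks look in a picture, given as the dict that the camera call returned (one of the last four; its "shot" number tells which), for a name from the list of things; names that differ only in an ending like _2 or _b are one class to them, and where a whole thing is asked for, a point or a joint stands for the part that bears it (a point fixed in the world has none). Each returns a list of dicts, best first, with "score" (0 to 1); they miss things now and then, are a little off and sometimes report something else, mostly with a low value. They report only what shows in the picture. A call takes as long as a camera call. They do not tell look-alikes from the thing itself.
- find_in(query, picture): "point" ([column, row] in pixels, amid what is visible of it).
- place_of(query, picture): "point" ([column, row] in pixels: a listed point, or the origin of a listed thing).
The state is a dict: "clock": time; "qpos": joint angles; "qd": joint speeds; "effort": joint torques, N m; "position": TCP position; "ee_rot": TCP orientation; "contact_force": force on the tool from outside, world axes, zero at the start; "moment": the same for the moment, N m; "width": finger opening in m; "gripper_force": force on a finger pad.
Only numpy, scipy, OpenCV 4.12 (cv2) and the standard library are available. Lean on these libraries where they do the work, as an engineer would, in place of code of your own. Each camera call takes 0.05 s, during which the arm holds its last target. There are 200 camera calls.

## Working session

There is one attempt and no reset: what is moved stays moved. The work goes in short steps, Python scripts to look and compute and a tool call to move; the robot and the scene stay as the last step left them, time stands still between calls to the robot, and variables do not carry over. Pictures are saved under pics/ and viewed, at most 10 in all, crops included, and the job is handed in when it is done.

Besides the shell and the picture viewer there is one more tool, called after ">>>" as name(argument=value, ...), one argument or row to a line, values as JSON. apply_moves: Moves the arm, as the interface text tells. Its arguments: {"type":"object","properties":{"deltas":{"type":"array"},"squeeze":{"type":"number"}},"required":["deltas"]}

```bash
mkdir -p pics; cat > h.py <<'E'
import numpy as np, cv2
from scipy.spatial.transform import Rotation as R
from rig import *
def q2R(q): return R.from_quat([q[1],q[2],q[3],q[0]]).as_matrix()
def ray(p,im):
    K=np.array(im["K"]);d=np.array([im["k1"],0,0,0,0],float)
    u=cv2.undistortPoints(np.array([[p]],float),K,d)[0,0]
    v=q2R(im["orientation"])@np.array([u[0],u[1],1]); return np.array(im["position"]),v/np.linalg.norm(v)
def atz(p,im,z):
    o,v=ray(p,im); return o+v*(z-o[2])/v[2]
def tri(p1,i1,p2,i2):
    o1,a=ray(p1,i1);o2,b=ray(p2,i2)
    s=np.linalg.lstsq(np.stack([a,-b],1),o2-o1,rcond=None)[0]
    x,y=o1+s[0]*a,o2+s[1]*b; return (x+y)/2,np.linalg.norm(x-y)
def proj(P,im):
    Rm=q2R(im["orientation"]);c=Rm.T@(np.array(P)-np.array(im["position"]))
    u=c[:2]/c[2];u=u*(1+im["k1"]*(u@u));K=np.array(im["K"]);return [K[0,0]*u[0]+K[0,2],K[1,1]*u[1]+K[1,2]]
def save(im,n): cv2.imwrite(f"pics/{n}.png",cv2.cvtColor(im["frame"],cv2.COLOR_RGB2BGR))
E
python3 - <<'E'
from h import *
np.set_printoptions(precision=3,suppress=True)
a=get_image("top");b=get_image("side");save(a,"t0");save(b,"s0")
for n,i in(("top",a),("side",b)):
    print(n,i["position"],i["orientation"],i["K"],i["k1"])
    for q in["tray","ledge","jaw_lip","tablet_center","tablet_upper","tablet_lower"]:
        print(q,[(np.round(d["point"],1).tolist(),round(d["score"],2)) for d in place_of(q,i)])
print(get_state())
E
```

```text
top [ 0.33  -0.028  1.74 ] [-0.041  0.713 -0.699  0.047] [[487.414   0.    323.561]
 [  0.    487.414 202.882]
 [  0.      0.      1.   ]] 0.01956320958173021
tray [([264.4, 209.8], 0.8)]
ledge [([382.1, 140.2], 0.68), ([258.6, 224.8], 0.6)]
jaw_lip [([271.1, 193.4], 0.51)]
tablet_center [([250.2, 272.8], 0.92), ([269.4, 206.1], 0.91), ([375.7, 226.2], 0.79), ([258.5, 222.1], 0.43)]
tablet_upper [([275.0, 190.0], 0.92), ([355.6, 225.8], 0.88), ([253.4, 263.5], 0.57)]
tablet_lower [([257.5, 223.1], 0.74), ([250.5, 288.3], 0.69), ([400.8, 222.8], 0.63)]
side [-0.058  0.733  0.824] [ 0.138 -0.303  0.845 -0.418] [[361.45    0.    315.952]
 [  0.    361.45  198.379]
 [  0.      0.      1.   ]] 0.007318241764953812
tray [([284.5, 226.4], 0.72), ([301.1, 165.3], 0.43)]
ledge [([292.7, 239.3], 0.57)]
jaw_lip []
tablet_center [([329.7, 296.2], 0.91), ([284.9, 220.9], 0.7), ([363.3, 194.9], 0.64)]
tablet_upper [([273.2, 201.3], 0.9), ([349.6, 204.5], 0.79), ([321.0, 289.5], 0.73)]
tablet_lower [([289.9, 237.5], 0.94), ([373.8, 184.6], 0.9), ([341.3, 305.1], 0.73)]
{'clock': 0.7, 'qpos': array([-1.237,  0.276,  1.505,  0.   ,  1.361, -0.121]), 'qd': array([-0.001, -0.   , -0.001, -0.   ,  0.   , -0.002]), 'effort': array([ -0.001, -41.651, -24.605,  -0.   ,   0.   ,  -0.   ]), 'position': array([ 0.253, -0.517,  0.248]), 'ee_rot': array([0.   , 0.974, 0.225, 0.   ]), 'contact_force': array([0.207, 0.502, 0.955]), 'moment': array([-0.007, -0.007, -0.007]), 'gripper_force': 0.0, 'width': 0.08545929584116813}
```

View pics/t0.png

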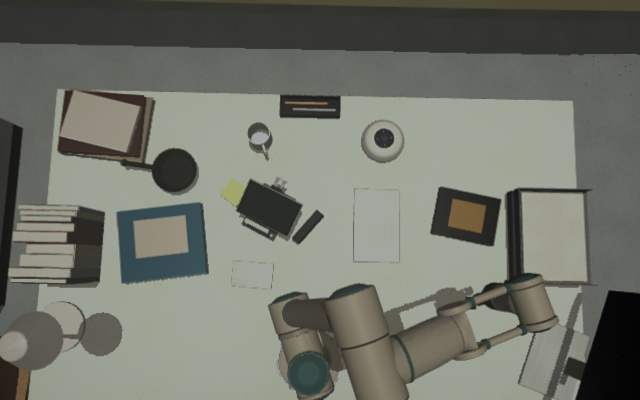

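View pics/s0.png

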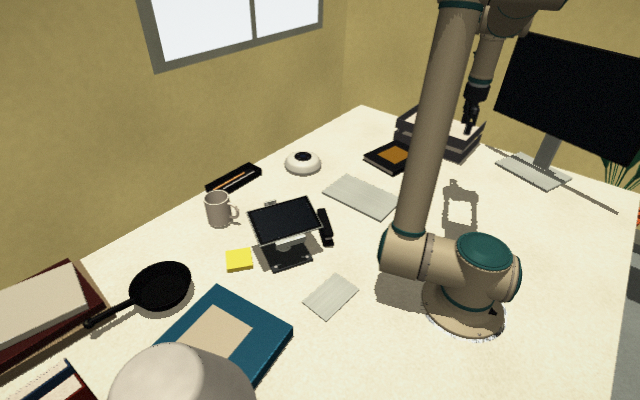

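The holder carrying the dark tablet is at about (269,206) in top and (285,220) in side. The stapler, notepad and mug stand close by, and the white sheets are the look-alikes.

```bash
python3 - <<'E'
from h import *
np.set_printoptions(precision=4,suppress=True)
a=get_image("top");b=get_image("side")
P={}
for q,near in[("tray",((264,210),(284,226))),("ledge",((258,225),(292,239))),("tablet_center",((269,206),(285,221))),("tablet_upper",((275,190),(273,201))),("tablet_lower",((257,223),(290,237)))]:
    pts=[]
    for i,n in((a,near[0]),(b,near[1])):
        c=[d["point"] for d in place_of(q,i) if np.hypot(*(np.array(d["point"])-n))<12]
        pts.append(c[0] if c else None)
    if all(p is not None for p in pts): P[q]=tri(pts[0],a,pts[1],b); print(q,P[q])
    else: print(q,pts)
d=P["tablet_upper"][0]-P["tablet_lower"][0];print(np.linalg.norm(d),np.degrees(np.arctan2(d[1],d[0])),np.degrees(np.arcsin(d[2]/np.linalg.norm(d))))
print("jaw at z.115",[atz(x["point"],a,.115) for x in place_of("jaw_lip",a)], "tray z.095",[atz(x["point"],a,.095) for x in place_of("tray",a)], [atz(x["point"],a,.0863) for x in place_of("ledge",a)])
for q in["mug","stapler","note_pad"]:
    print(q,[(atz(x["point"],a,0),round(x["score"],2)) for x in place_of(q,a)])
print(nose_length() if callable(nose_length) else nose_length)
f=a["frame"][150:265,205:345];cv2.imwrite("pics/t1.png",cv2.resize(f,None,fx=5,fy=5,interpolation=3)[:,:,::-1])
E
```

```text
tray (array([0.5077, 0.156 , 0.087 ]), np.float64(0.012407269184680034))
ledge (array([0.4615, 0.1759, 0.0725]), np.float64(0.0011223885947355223))
tablet_center (array([0.5153, 0.1374, 0.1036]), np.float64(0.001228989228329567))
tablet_upper (array([0.5671, 0.1275, 0.13  ]), np.float64(0.016162273138975024))
tablet_lower (array([0.4605, 0.1796, 0.0917]), np.float64(0.004388550453460141))
0.12469429044684673 -26.06359993245149 17.881270251789935
jaw at z.115 [array([0.4518, 0.0141, 0.115 ]), array([0.5504, 0.1358, 0.115 ])] tray z.095 [array([0.5018, 0.1514, 0.095 ])] [array([0.46  , 0.1739, 0.0863])]
mug [(array([0.7723, 0.1832, 0.    ]), 0.69)]
stapler [(array([0.4702, 0.0098, 0.    ]), 0.92)]
note_pad [(array([0.5892, 0.2884, 0.    ]), 0.97)]
0.017
```

View pics/t1.png

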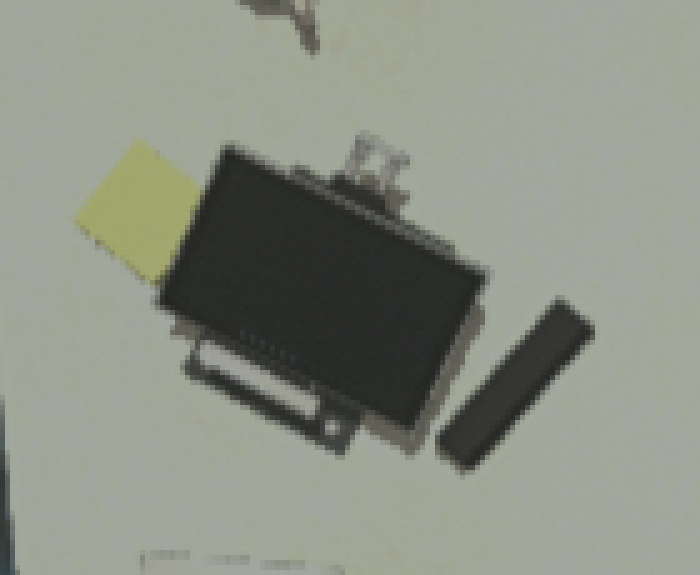

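The crop shows the ledge's light wall centred at about (260,378), which is full-picture (257,225.6). The bridge end is at (378,155), full-picture (280.6,181). The tablet corners are at (230,150), (485,275), (410,425) and (160,300). The holder is yawed about -28°, and the stapler and notes are clear of the upper side.

```bash
python3 - <<'E'
from h import *
np.set_printoptions(precision=4,suppress=True)
a=get_image("top")
c=lambda x,y:[205+x/5-.4,150+y/5-.4]
le=atz(c(260,378),a,.098);br=atz(c(378,155),a,.105)
fl=[atz(c(*p),a,.01) for p in((185,365),(345,450),(295,170),(450,250))]
print(le,br,np.linalg.norm((br-le)[:2]));d=br-le;print(np.degrees(np.arctan2(d[1],d[0])))
m=(fl[0]+fl[1])/2;n=(fl[2]+fl[3])/2;d=n-m;print("foot",sum(fl)/4,np.linalg.norm(d),np.linalg.norm(fl[0]-fl[1]),np.degrees(np.arctan2(d[1],d[0])))
e=fl[1]-fl[0];print(np.degrees(np.arctan2(e[1],e[0]))+90)
e=atz(c(320,410),a,.098)-atz(c(200,345),a,.098);print("ledge yaw",np.degrees(np.arctan2(e[1],e[0]))+90)
U=[atz(c(230,150),a,.137),atz(c(485,275),a,.137)];L=[atz(c(160,300),a,.1),atz(c(410,425),a,.1)]
print("upper",U,(U[0]+U[1])/2,"lower",L,(L[0]+L[1])/2)
for s in(U,L): e=s[1]-s[0];print(np.linalg.norm(e),np.degrees(np.arctan2(e[1],e[0]))+90)
s=get_state();print(q2R(s["ee_rot"]),s["position"])
E
```

```text
[0.4554 0.1855 0.098 ] [0.6082 0.1101 0.105 ] 0.1703675379720349
-26.251107081450126
foot [0.5128 0.1568 0.01  ] 0.16006531209621458 0.12918713774824847 -26.63050659806852
-26.6837951528545
ledge yaw -27.169658432273522
upper [array([0.604 , 0.2059, 0.137 ]), array([0.5238, 0.0342, 0.137 ])] [0.5639 0.1201 0.137 ] lower [array([0.5067, 0.2546, 0.1   ]), array([0.4256, 0.0834, 0.1   ])] [0.4662 0.169  0.1   ]
0.1895586865242174 -25.05688614326276
0.18934416572313909 -25.336748885171588
[[ 0.8983  0.4393  0.    ]
 [ 0.4393 -0.8983 -0.0001]
 [-0.      0.0001 -1.    ]] [ 0.2526 -0.5166  0.2483]
```

>>> apply_moves(
  deltas=[85,50,-33,-50,5,85,100,-65,-50,10,85,149,-98,-50,15,85,199,-130,-50,20,85,249,-163,-50,25,85,299,-196,-50,30,85,349,-228,-50,35,85,399,-261,-50,40,85,449,-293,-50,45,85,498,-326,-50,49,85,548,-359,-50,52.8,85,598,-391,-50,52.8],
)

```text
clock: 2.65
position: [0.503, -0.0948, 0.2979]
ee_rot: [0.0, 0.973, -0.232, 0.0]
contact_force: [0.5, -1.4, 0.5]
width: 0.0851
gripper_force: 0.0
```

```bash
cat > go.py <<'E'
from h import *
import sys
np.set_printoptions(precision=4,suppress=True)
yaw=np.radians(-26.7);u=np.array([np.cos(yaw),np.sin(yaw)]);v=np.array([-u[1],u[0]]);O=np.array([.513,.156])
s=get_state();M=q2R(s["ee_rot"]);p=np.array(s["position"])
print("t",s["clock"],"pos",p,"tray",(p[:2]-O)@u,(p[:2]-O)@v,p[2],"F",s["contact_force"],"yaw",np.degrees(np.arctan2(M[1,0],M[0,0])),"q",s["qpos"],"w",s["width"])
if len(sys.argv)>1:
    x,y,z=map(float,sys.argv[1:]);t=np.array([*(O+x*u+y*v),z]);print("tool delta mm",M.T@(t-p)*1e3)
E
python3 go.py .12 -.005 .3
```

```text
t 2.65 pos [ 0.503  -0.0948  0.2979] tray 0.10375057420139984 -0.22852902362393118 0.29787843196198327 F [ 0.4767 -1.4312  0.4612] yaw -26.863824593580595 q [-0.3221  0.1545  1.5443 -0.0002  1.442   1.7176] w 0.08507122930913087
tool delta mm [  15.6122 -223.5744   -2.1252]
```

>>> apply_moves(
  deltas=[85,3,-37,0,0,85,6,-75,0,0,85,9,-112,0,0,85,12,-149,0,0,85,15,-186,0,0,85,16,-215,0,0,85,16,-215,0,0,85,16,-215,0,0],
)

```text
clock: 3.32
position: [0.6137, 0.0894, 0.2968]
ee_rot: [0.0, 0.973, -0.23, -0.0]
contact_force: [-1.0, -0.5, -0.3]
width: 0.085
gripper_force: 0.0
```

```bash
python3 go.py .12 -.005 .14; python3 - <<'E'
from h import *
b=get_image("side");print([(q,d["point"].tolist() if hasattr(d["point"],"tolist") else d["point"],d["score"]) for q in("tablet_upper","tablet_center","tablet_lower") for d in place_of(q,b)[:3]])
f=b["frame"][130:290,200:370];cv2.imwrite("pics/s1.png",cv2.resize(f,None,fx=3.6,fy=3.6,interpolation=3)[:,:,::-1])
E
```

```text
t 3.3167 pos [0.6137 0.0894 0.2968] tray 0.11990190135276442 -0.01429596606773714 0.2968293868525492 F [-0.9597 -0.5009 -0.2742] yaw -26.588717698762988 q [ 0.0327  0.3244  1.3154 -0.0005  1.5028  2.0676] w 0.08498815041194276
tool delta mm [  0.2328  -9.4414 156.8206]
[('tablet_upper', [319.0, 285.9], 0.79), ('tablet_upper', [349.7, 207.1], 0.64), ('tablet_center', [282.7, 222.4], 0.93), ('tablet_center', [331.1, 293.4], 0.75), ('tablet_center', [365.1, 196.3], 0.58), ('tablet_lower', [377.3, 185.2], 0.86), ('tablet_lower', [292.6, 234.7], 0.81), ('tablet_lower', [340.6, 305.6], 0.6)]
```

View pics/s1.png

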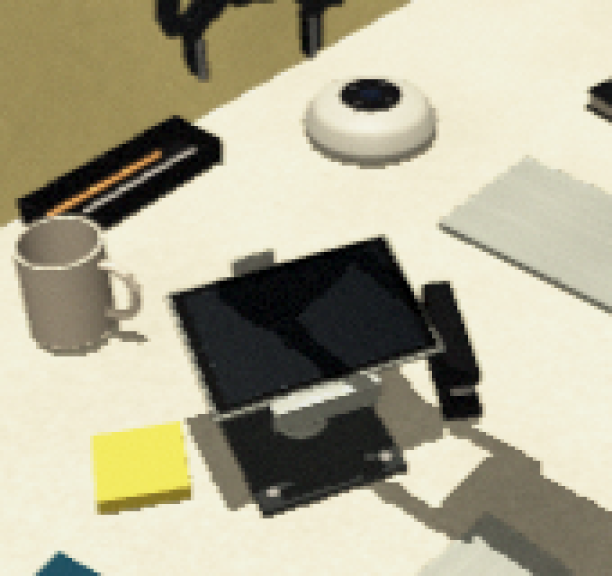

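The tablet (dark slab, crop 170–440 × 240–415) still lies askew on the stand. The gripper is beyond its upper edge, above the mug side. I'll lower now with the fingers straddling the jaw.

>>> apply_moves(
  deltas=[85,0,-8,30,0,85,0,-8,60,0,85,0,-8,90,0,85,0,-8,120,0,85,0,-8,150,0,85,0,-8,170,0,85,0,-8,185,0,85,0,-8,185,0,85,0,-8,185,0],
)

```text
clock: 4.27
position: [0.6164, 0.0941, 0.1124]
ee_rot: [0.0, 0.973, -0.232, -0.001]
contact_force: [0.8, 0.1, 0.6]
width: 0.0848
gripper_force: 0.0
```

```bash
python3 go.py .07 -.005 .112; python3 - <<'E'
from h import *
b=get_image("side")
f=b["frame"][140:270,220:350];cv2.imwrite("pics/s2.png",cv2.resize(f,None,fx=4.5,fy=4.5,interpolation=3)[:,:,::-1])
E
```

```text
t 4.2667 pos [0.6164 0.0941 0.1124] tray 0.12024426056407206 -0.008859960280744884 0.11241862311505141 F [0.7896 0.1125 0.6144] yaw -26.82700945114674 q [ 0.04    0.447   1.5943 -0.0003  1.1016  2.0792] w 0.08480751192938875
tool delta mm [-50.2523  -3.749    0.4655]
```

View pics/s2.png

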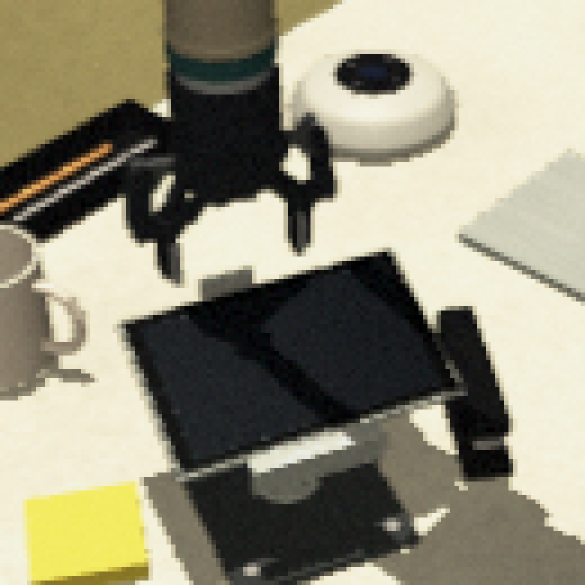

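The fingertips, at crop (170,280) and (300,250), stand either side of the bridge behind the upper edge. Pushing now.

>>> apply_moves(
  deltas=[85,-10,0,0,0,85,-20,0,0,0,85,-25,0,0,0,85,-28,0,0,0,85,-31,0,0,0,85,-34,0,0,0,85,-36,0,0,0,85,-38,0,0,0,85,-38,0,0,0],
)

```text
clock: 5.07
position: [0.5827, 0.1124, 0.1125]
ee_rot: [0.0, 0.973, -0.231, -0.0]
contact_force: [-0.1, 0.3, -0.0]
width: 0.0851
gripper_force: 0.0
```

```bash
python3 go.py .072 -.005 .112
```

```text
t 5.0667 pos [0.5827 0.1124 0.1125] tray 0.08185680774948856 -0.007586851729575426 0.11245086164330925 F [-0.1063  0.2619 -0.0075] yaw -26.729972539698917 q [ 0.0734  0.4068  1.6648 -0.0001  1.0704  2.1108] w 0.08512231606074451
tool delta mm [-9.858  -2.5818  0.4531]
```

>>> apply_moves(
  deltas=[85,-2,0,0,0,85,-4,0,0,0,85,-6,0,0,0,85,-8,0,0,0,85,-8,0,0,0],
)

```text
clock: 5.48
position: [0.5755, 0.1159, 0.1124]
ee_rot: [0.0, 0.973, -0.231, -0.0]
contact_force: [0.3, 0.2, -1.0]
width: 0.0849
gripper_force: 0.2
```

```bash
python3 go.py; python3 - <<'E'
from h import *
b=get_image("side");a=get_image("top")
for q in("tablet_upper","tablet_center","tablet_lower"):
  print(q,[d["point"] for d in place_of(q,b)[:3]],[d["point"] for d in place_of(q,a)[:3]])
f=b["frame"][140:270,220:350];g=a["frame"][150:265,205:335]
F=[cv2.resize(x,(400,int(400*x.shape[0]/x.shape[1])),interpolation=3)[:353] for x in(f,g)]
cv2.imwrite("pics/m3.png",np.hstack(F)[:,:,::-1])
E
```

```text
t 5.4833 pos [0.5755 0.1159 0.1124] tray 0.07387981240293705 -0.0076941696709498 0.11243874458519762 F [ 0.2598  0.2131 -0.993 ] yaw -26.73395126312709 q [ 0.0804  0.3984  1.6793 -0.0002  1.0642  2.1178] w 0.08489232006878426
tablet_upper [[273.0, 207.1], [315.5, 289.0], [349.8, 204.7]] [[354.7, 225.2], [254.5, 264.4], [277.2, 188.8]]
tablet_center [[330.5, 294.5], [363.5, 195.0], [284.1, 221.1]] [[371.1, 225.5], [269.6, 207.5], [251.6, 273.3]]
tablet_lower [[292.8, 238.0], [340.5, 303.0], [375.2, 184.5]] [[257.7, 223.4], [400.8, 224.5], [253.2, 288.4]]
```

View pics/m3.png

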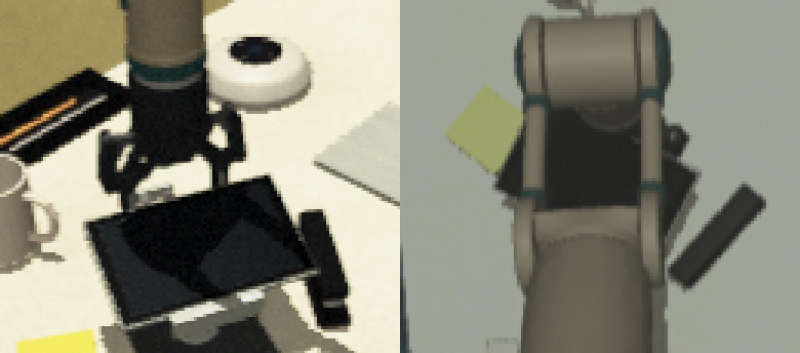

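Side view (left half): the fingers are right at the upper edge. In the top view the arm hides it. Pushing on in small steps.

>>> apply_moves(
  deltas=[85,-2,0,0,0,85,-3,0,0,0,85,-4,0,0,0,85,-5,0,0,0,85,-6,0,0,0,85,-6,0,0,0],
)

```text
clock: 6.38
position: [0.5701, 0.1188, 0.1125]
ee_rot: [0.0, 0.973, -0.231, -0.0]
contact_force: [-0.4, -0.1, -0.2]
width: 0.0849
gripper_force: 0.0
```

>>> apply_moves(
  deltas=[85,-1,0,0,0,85,-2,0,0,0,85,-3,0,0,0,85,-4,0,0,0,85,-4,0,0,0],
)

```text
clock: 6.8
position: [0.5693, 0.1194, 0.1134]
ee_rot: [0.0, 0.973, -0.231, 0.003]
contact_force: [5.6, -3.8, 0.2]
width: 0.0851
gripper_force: 3.0
```

```bash
python3 go.py; python3 - <<'E'
from h import *
b=get_image("side")
for q in("tablet_upper","tablet_center","tablet_lower"):
  print(q,[d["point"] for d in place_of(q,b)[:3]])
f=b["frame"][140:260,220:350]
cv2.imwrite("pics/s4.png",cv2.resize(f,None,fx=5,fy=5,interpolation=3)[:,:,::-1])
E
```

```text
t 6.8 pos [0.5693 0.1194 0.1134] tray 0.06674640380385848 -0.007353777008332221 0.11336309481296068 F [ 5.5622 -3.7993  0.2241] yaw -26.688453375405167 q [ 0.0887  0.388   1.6944 -0.0028  1.0539  2.1266] w 0.08505143170882087
tablet_upper [[275.8, 205.9], [317.2, 286.3], [349.9, 205.5]]
tablet_center [[287.0, 223.3], [332.7, 292.6], [361.7, 196.5]]
tablet_lower [[374.2, 184.9], [292.5, 237.9], [341.1, 306.0]]
```

View pics/s4.png

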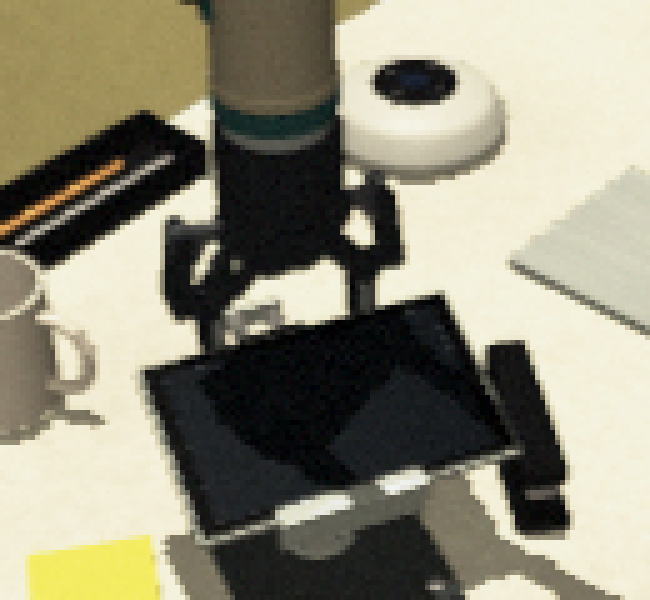

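The tablet's lower edge now runs under the ledge's light lip, at crop (280–430, 475–520). Contact force is about 7 N, so I'll push a little more to check it is home.

>>> apply_moves(
  deltas=[85,-2,0,0,0,85,-4,0,0,0,85,-4,0,0,0],
)

```text
clock: 7.25
position: [0.569, 0.1198, 0.1146]
ee_rot: [0.001, 0.973, -0.23, 0.007]
contact_force: [8.9, -7.7, 1.7]
width: 0.0846
gripper_force: 5.9
```

```bash
python3 go.py
```

```text
t 7.25 pos [0.569  0.1198 0.1146] tray 0.06625809295061813 -0.007156642088668508 0.11458520098832041 F [ 8.9328 -7.7432  1.7058] yaw -26.63409905425938 q [ 0.0913  0.3835  1.6985 -0.0065  1.0474  2.1302] w 0.0846479703712236
```

>>> apply_moves(
  deltas=[85,10,0,0,0,85,30,0,0,0,85,45,0,0,0,60,45,0,-30,0,30,45,0,-60,0,0,35,0,-70,0,0,10,0,-70,0,0,-10,0,-70,0,0,-22,0,-70,0,0,-22,0,-70,0,0,-22,0,-70,0],
)

```text
clock: 8.17
position: [0.5433, 0.1324, 0.1824]
ee_rot: [0.0, 0.973, -0.231, 0.0]
contact_force: [-0.3, -0.5, 0.6]
width: -0.0003
gripper_force: 0.0
```

```bash
python3 go.py .037 -.005 .14
```

```text
t 8.1667 pos [0.5433 0.1324 0.1824] tray 0.03767863027975096 -0.007449979527588491 0.1823995159373335 F [-0.2736 -0.46    0.5591] yaw -26.682024370766374 q [ 0.1147  0.2971  1.6448 -0.0002  1.1996  2.1513] w -0.00029166523143007127
tool delta mm [-0.683  -2.456  42.3991]
```

>>> apply_moves(
  deltas=[0,-1,-4,25,0,0,-1,-4,36,0,0,-1,-4,40,0,0,-1,-4,43,0,0,-1,-4,45,0,0,-1,-4,47,0,0,-1,-4,47,0],
)

```text
clock: 8.75
position: [0.5467, 0.1357, 0.1376]
ee_rot: [-0.0, 0.973, -0.231, 0.002]
contact_force: [-1.9, 0.1, 8.6]
width: -0.0001
gripper_force: 4.7
```

>>> apply_moves(
  deltas=[0,0,0,1,0,0,0,0,2,0,0,0,0,3,0,0,0,0,4,0,0,0,0,4,0],
)

```text
clock: 9.17
position: [0.5456, 0.1358, 0.1314]
ee_rot: [-0.0, 0.973, -0.231, 0.0]
contact_force: [0.4, -0.6, 1.6]
width: 0.0003
gripper_force: 0.7
```

>>> apply_moves(
  deltas=[0,0,0,1,0,0,0,0,2,0,0,0,0,3,0,0,0,0,4,0,0,0,0,4,0],
)

```text
clock: 9.58
position: [0.5441, 0.1361, 0.1269]
ee_rot: [0.0, 0.973, -0.231, -0.001]
contact_force: [-0.1, -0.4, -0.3]
width: -0.0003
gripper_force: 0.0
```

>>> apply_moves(
  deltas=[0,0,0,1,0,0,0,0,2,0,0,0,0,3,0,0,0,0,3,0],
)

```text
clock: 9.92
position: [0.5443, 0.1361, 0.1265]
ee_rot: [0.0, 0.973, -0.231, 0.0]
contact_force: [-4.4, -0.5, 12.8]
width: -0.0002
gripper_force: 6.1
```

>>> apply_moves(
  deltas=[0,0,0,2,0,0,0,0,3,0,0,0,0,3,0],
)

```text
clock: 10.17
position: [0.5444, 0.1362, 0.1262]
ee_rot: [-0.0, 0.973, -0.231, 0.001]
contact_force: [-7.4, -2.7, 27.2]
width: 0.0001
gripper_force: 14.0
```

>>> apply_moves(
  deltas=[0,0,0,-20,0,0,0,0,-60,0,0,0,0,-100,0,0,0,40,-130,0,0,0,80,-130,0,0,0,120,-130,0,0,0,160,-130,0,0,0,200,-130,0,0,0,240,-130,0,0,0,280,-130,0,0,0,300,-130,0,0,0,300,-130,0],
)

```text
clock: 11.17
position: [0.4078, -0.1349, 0.2516]
ee_rot: [0.001, 0.972, -0.234, -0.0]
contact_force: [0.8, 0.2, -0.5]
width: 0.0001
gripper_force: 0.0
```

```bash
python3 - <<'E'
from h import *
np.set_printoptions(precision=4,suppress=True)
b=get_image("side");a=get_image("top");r={}
yaw=np.radians(-26.7);u=np.array([np.cos(yaw),np.sin(yaw)]);v=np.array([-u[1],u[0]]);O=np.array([.513,.156])
for q,n1,n2 in(("tablet_upper",(275,191),(276,206)),("tablet_center",(268,208),(286,223)),("tablet_lower",(258,224),(293,238)),("jaw_lip",(275,191),(276,206))):
  k=[[d["point"] for d in place_of(q,i) if np.hypot(*(np.array(d["point"])-n))<14] for i,n in((a,n1),(b,n2))]
  if k[0] and k[1]:
    P,e=tri(k[0][0],a,k[1][0],b);d=P[:2]-O;print(q,P,e,"tray",d@u,d@v)
  else: print(q,k)
f=b["frame"][150:260,225:345];g=a["frame"][160:250,215:315]
F=[cv2.resize(x,(400,360),interpolation=3) for x in(f,g)]
cv2.imwrite("pics/m5.png",np.hstack(F)[:,:,::-1])
E
```

```text
tablet_upper [[], [[277.1, 210.4]]]
tablet_center [0.509  0.146  0.0842] 0.006123901616799965 tray 0.0009655507756046008 -0.0107249142322017
tablet_lower [[], []]
jaw_lip [0.5616 0.139  0.1136] 0.012216273487400465 tray 0.05104574330921865 0.00661617551428225
```

View pics/m5.png

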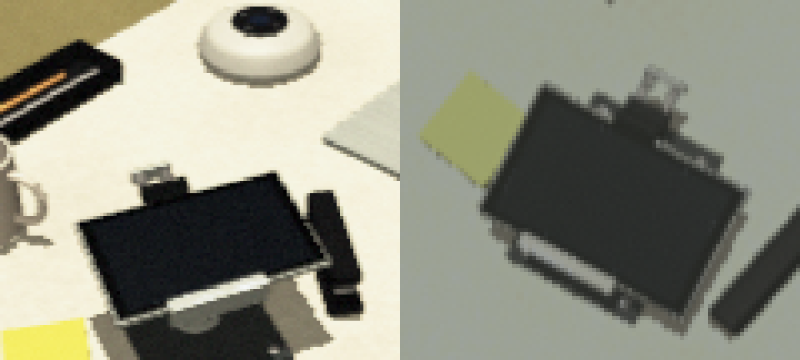

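In both views the jaw's black block now overlaps the upper edge: side (165,190), top (645,120). The light lip runs along the lower edge and is parallel to it. The tablet is square and about 10 mm off centre, so I'm handing in.

```bash
python3 -c "
from rig import *
print(sign_off())"
```

```text
the job is handed in; nothing more can be done
None
```

I handed the job in at about 11 s. The last pictures show the tablet flat and square in the holder, lower edge under the ledge lip, jaw closed over the upper edge, and about 10 mm off centre. The hand-in returned no verdict, and the robot touched none of the other things.

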